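Refit the spring-axle roller in the bench roller table

ROBOT

A 7-joint arm with a two-finger parallel gripper is mounted at the origin on a cart in front of the work surface, level with it; the furniture and walls round the work are solid. World frame = base frame: x ahead of the robot, y to its left, z up, the work surface at z = 0. Lengths are in m, angles in rad, forces in N, time in s.
With the tool pointing down it reaches from about 0.4 to 0.85 m from the base axis. Payload 6.9 kg.
Tool frame: the origin (TCP) lies midway between the tips of the shut fingers; the grasp point (between the pads) lies 19 mm behind it; z points along the fingers, y is the line along which they close (so a half turn about z gives the same grasp; the last joint's range is limited). The gripper opens to 85 mm and grips with 20 to 120 N. Pads are 22 mm wide; open, the fingers measure 114 mm over their backs; the gripper's body (76 mm by 85 mm) begins 54 mm behind the grasp point. The pads swing forward as they close: fully open they stand 13 mm farther back than shut.
Start: joints at [-1.23, 0.507, -0.238, 1.5, 0.126, 1.149, -0.155], TCP at [0.146, 0.608, 0.231] pointing down, gripper open.
Joint ranges: [-3.08, 3.08], [-0.24, 2.05], [-1.43, 1.35], [0, 2.5], [-1.52, 4.66], [0.17, 1.96], [-2.89, 2.89]. Speed limits (rad/s): [2.39, 2.39, 3.14, 3.14, 3.14, 3.14, 3.14].

INTERFACE

Orientations are given as a rotation vector (axis times angle).
In Python, from rig import manip gives the robot as it stands. The module is installed in compiled form; this text tells all that it offers.
- The arm moves only by the tool jog_arm, never from a script. Its argument "increments" is a list of rows, each a list of 3 entries, a list of its own where there are three numbers: the shift along the tool's x, y, z in units of 40 mm (1.0 is 40 mm), then the turn, a rotation vector about the tool's x, y, z in degrees, then the finger opening in mm, from 0 to 85.4. In form: [[[dx, dy, dz], [ax, ay, az], claw], ...]. A call has 1 to 8 rows; each row is the pose to reach, as a shift and turn from the pose commanded when the call began, along the tool's axes at that moment; what a row does not reach only later rows make up. A row lasts 1/12 s, in which the tool goes at most 41.7 mm and 7.16 degrees, less where a joint would pass 70% of its speed; a pose out of reach is approached as far as the arm can. A call with a gripper value outside its range is refused whole. The fingers move at their own pace and stop on an object; the grip force is fixed at half the most. Time passes only in rows, so rows that repeat a pose let the fingers close. It gives the time, the measured TCP pose, the force, the opening and the grip force at its end, in the units of the state.
- manip.state(): the state, without advancing time (a new reading comes with each control period).
- manip.get_image(name): name is "scene" or "top" or "wrist"; returns a dict with "frame" (480x640x3 uint8, red, green, blue), "intrinsics" (3x3 intrinsics, pixels), "R" (3x3) and "t" (3): a world point X has camera coordinates R X + t; the wrist camera has in their place "T_tool_cam" (4x4, takes a point from camera to tool coordinates, whose origin is the TCP and whose axes are the flange's). Camera axes: x right, y down, z forward; pixel columns grow to the right and rows downward; lengths in m; the calibration is good to about 2 mm. A picture is of the moment at which its call begins: read the wrist's pose just before it. There is no depth.
- manip.sign_off(): hands the job in; it is judged then, once.
Trained networks look in the newest picture that a camera, given by its name, has taken for a name from the list of things; names that differ only in an ending like _2 or _b are one class to them, and where a whole thing is asked for, a point or a joint stands for the part that bears it (a point fixed in the world has none). Each returns a list of dicts, best first, with "p" (0 to 1); they miss things now and then, are a little off and sometimes report something else, mostly with a low value. They report only what shows in the picture. A call takes as long as a camera call.
- manip.recognise(camera, label): "uv" ([column, row] in pixels, amid what is visible of it).
- manip.trace(camera, label): "mask" (480x640 bool, what is visible of it) and "uv" ([column, row] in pixels, amid what is visible of it).
The state is a dict: "clock": time; "joints": joint angles; "joint_vel": joint speeds; "effort": joint torques, N m; "position": TCP position; "orientation": TCP orientation; "ft_force": force on the tool from outside, world axes, zero at the start; "wrist_torque": the same for the moment, N m; "finger_gap": finger opening in m; "grasp_force": force on a finger pad.
Only numpy, scipy, OpenCV 4.12 (cv2) and the standard library are available. Lean on these libraries where they do the work, as an engineer would, in place of code of your own. Each camera call takes 0.05 s, during which the arm holds its last target. There are 200 camera calls.

TASK

The middle roller of the blue roller table has been taken out and lies in the wooden cradle. Put it back in the empty middle bay: seat its long sprung axle end in one nylon cup, press the roller against its spring until the short fixed end swings down past the other rail, then guide it out into the cup there, and let go only when it is fully home in both, not letting it snap. The cups were clamped by hand and do not line up exactly, so find them by feel; do not force or knock the roller, as the nylon cracks, and leave the other things on the bench alone.

Things in the scene. Friction and masses are not known exactly. Their poses are not given: they have to be found in the camera images.
- stand: blue roller table, fixed, with a roller in place at each end and the middle bay empty. Origin on the bench under the empty bay; x along the rails, y across to the left rail (roller axes lie along y), z up. Rails 260 mm long, inner faces at y = +-89.5, tops at z = 99 mm. Rollers in place: 38 mm thick, axes at x = +-85, z = 75 mm. Cross bars at x = +-105, tops at z = 43 mm
- bay_left (a point): nominal place (stand x 0, y +86.5, z 75 mm) of the left black nylon cup's mouth, which faces the right cup. Flange 36 mm wide;  mouth 24 mm across, a funnel to a 12.5 mm bore at 5 mm depth, floor at 12 mm depth; slippery (friction 0.25). The cup is clamped by hand in an oversize hole: its true axis lies up to 5 mm off in z and up to 5 mm off along the rail, and is not measured
- bay_right (a point): the same for the right cup, at y = -86.5 mm, which faces +y: the same shape, its true axis up to 5 mm off in stand x and in z, independent of the left one. The clamped cups do not move under working forces, but the nylon cracks if the roller is pressed on it with more than 20 N
- roller: the loose steel roller, about 0.37 kg: tube 38 mm thick, 140 mm long. Origin in the middle of the tube on its axis; y along the axis to the sprung end; it may be turned about its axis. Fixed end: grey 26 mm collar to y = -82 mm, then a 10 mm stub to y = -92 mm. Sprung end: collar to y = +73 mm, from which a 10 mm sprung axle stands out 33 mm when free. It may be fitted either way round
- fixed_tip (a point): middle of the end of the fixed stub (roller y = -92 mm), tapered to 6 mm over its last 2.5 mm. It is home 10 mm deep in its cup, when the 26 mm collar meets the cup's face
- sprung_tip (a point): middle of the end of the sprung axle (roller y = +106 mm when free; moves with the axle), tapered alike. It is home on the floor of its cup, 12 mm deep
- axle (a joint): how far the sprung axle is pressed into the roller, in m: 0 free, 0.024 at its stop. Its spring pushes with about 3 N when free and 320 N/m more as it is pressed: 8 N at 17 mm, 10.5 N at the stop. About 3 mm when the roller is home; at least 13 mm are needed to pass the fixed stub in front of the other cup
- cradle: plywood cradle, fixed, in which the roller lies level, its axis 40 mm above the bench: base 66 x 128 x 8 mm, two upright V boards 12 mm thick at y = +-50 mm, tops at z = 34 mm, free between them. Origin on the bench under its middle, y along the roller
- wrench_a: combination wrench lying flat near the bench's front edge, 30 x 169 x 9 mm; leave it alone
- oil_bottle: green oil bottle, 57 mm across, 150 mm tall, standing; leave it alone
- tape_measure: yellow tape measure, 38 x 80 x 67 mm; leave it alone
- multimeter: yellow and black multimeter, 135 x 68 x 45 mm; leave it alone
- sanding_block: brown sanding block, 62 x 111 x 35 mm; leave it alone

How it is judged:
On the way, in this order (a step that is already met when the one before it is completed fails the run):
1. the sprung axle stands in one of the cups and the roller is pressed at least 11 mm against its spring (value of joint axle above 0.011 m and x of sprung_tip in the frame of stand between -0.009 and 0.009 m and z of sprung_tip in the frame of stand between 0.06 and 0.09 m and (y of sprung_tip in the frame of stand above 0.0905 m or y of sprung_tip in the frame of stand below -0.0905 m)), for 0.1 s.
2. still held by the fingers, the roller has been let out until both axle ends are home in their cups (sprung axle at least 9 mm deep, fixed stub at least 8 mm deep) (x of sprung_tip in the frame of stand between -0.009 and 0.009 m and z of sprung_tip in the frame of stand between 0.06 and 0.09 m and x of fixed_tip in the frame of stand between -0.009 and 0.009 m and z of fixed_tip in the frame of stand between 0.06 and 0.09 m and contact force between the fingers and roller above 2 N and ((y of sprung_tip in the frame of stand above 0.0955 m and y of fixed_tip in the frame of stand below -0.0945 m) or (y of sprung_tip in the frame of stand below -0.0955 m and y of fixed_tip in the frame of stand above 0.0945 m))), for 0.1 s.
At the end, for the whole second after the job is handed in: The roller lies in the middle bay, released and at rest, either way round: sprung axle at least 9 mm deep in one cup, fixed stub at least 7 mm deep in the other (measured from the cup faces), the axle pressed in by less than 8 mm (x of sprung_tip in the frame of stand between -0.009 and 0.009 m and z of sprung_tip in the frame of stand between 0.06 and 0.09 m and x of fixed_tip in the frame of stand between -0.009 and 0.009 m and z of fixed_tip in the frame of stand between 0.06 and 0.09 m and ((y of sprung_tip in the frame of stand above 0.0955 m and y of fixed_tip in the frame of stand below -0.0935 m) or (y of sprung_tip in the frame of stand below -0.0955 m and y of fixed_tip in the frame of stand above 0.0935 m)) and value of joint axle below 0.008 m and linear speed of roller below 0.02 m/s); the robot touches nothing.
It fails at once if the roller is forced or knocked against the table or its cups with more than 20 N (contact force between roller and stand above 20 N).
It fails at once if the fingers press on the roller table with more than 25 N (contact force between the fingers and stand above 25 N).
It fails at once if a bystander is moved by more than 20 mm (distance of any of wrench_a, oil_bottle, tape_measure, multimeter, sanding_block from where it was at the start of the episode above 0.02 m).
It also fails if it takes over 61 s, if anything falls off the work surface, if the arm or the gripper's body presses on something with over 40 N, if the wrist force passes 120 N, or if a joint passes its speed limit or range.

## Working session

There is one attempt and no reset: what is moved stays moved. The work goes in short steps, Python scripts to look and compute and a tool call to move; the robot and the scene stay as the last step left them, time stands still between calls to the robot, and variables do not carry over. Pictures are saved under pics/ and viewed, at most 13 in all, crops included, and the job is handed in when it is done.

Besides the shell and the picture viewer there is one more tool, called as name(argument=value, ...) on one line, values as JSON. jog_arm: Moves the arm, as the interface text tells. Its arguments: {"type":"object","properties":{"increments":{"type":"array","items":{"type":"array"}}},"required":["increments"]}

```bash
mkdir -p pics
cat > h.py <<'E'
from rig import manip
import numpy as np, cv2
from scipy.spatial.transform import Rotation as Ro
def ray(im,uv):
    K=im['intrinsics'];d=np.linalg.inv(K)@np.array([uv[0],uv[1],1.])
    R=np.array(im['R']);t=np.array(im['t']);return -R.T@t,R.T@d
def onz(im,uv,z):
    o,d=ray(im,uv);return o+d*(z-o[2])/d[2]
def proj(im,X):
    c=np.array(im['R'])@np.asarray(X,float)+im['t'];p=np.array(im['intrinsics'])@c;return p[:2]/p[2]
E
python3 - <<'E'
from h import *
s=manip.state();print({k:np.round(v,3) for k,v in s.items()})
for c in('scene','top'):
    im=manip.get_image(c);cv2.imwrite(f'pics/{c}0.png',im['frame'][...,::-1])
    print(c,np.round(-np.array(im['R']).T@im['t'],3),np.round(im['intrinsics'],1).tolist())
    for l in('stand','roller','cradle','fixed_tip','sprung_tip','wrench_a','oil_bottle','tape_measure','multimeter','sanding_block'):
        r=manip.recognise(c,l)
        print(l,[(np.round(q['uv']),round(q['p'],2),np.round(onz(im,q['uv'],.04),3)) for q in r[:2]])
E
```

```text
{'clock': np.float64(0.0), 'joints': array([-1.23 ,  0.508, -0.238,  1.501,  0.126,  1.149, -0.155]), 'joint_vel': array([ 0.   ,  0.001,  0.001,  0.001,  0.002, -0.001, -0.   ]), 'effort': array([ 1.0000e-03, -6.2060e+01, -2.1860e+00, -2.4965e+01,  1.3000e-02,
        1.2000e-02,  0.0000e+00]), 'position': array([0.146, 0.607, 0.23 ]), 'orientation': array([-3.69e-01, -3.12e+00,  3.00e-03]), 'ft_force': array([ 0.799, -0.045, -0.253]), 'wrist_torque': array([ 0.024, -0.004,  0.01 ]), 'grasp_force': np.float64(0.0), 'finger_gap': np.float64(0.086)}
scene [-0.662 -0.725  0.922] [[592.8, 0.0, 329.8], [0.0, 592.8, 237.8], [0.0, 0.0, 1.0]]
stand [(array([274., 242.]), 0.86, array([0.499, 0.157, 0.04 ]))]
roller [(array([422., 288.]), 0.97, array([ 0.528, -0.292,  0.04 ]))]
cradle [(array([419., 300.]), 0.85, array([ 0.475, -0.306,  0.04 ])), (array([425., 289.]), 0.64, array([ 0.526, -0.3  ,  0.04 ]))]
fixed_tip [(array([422., 289.]), 0.6, array([ 0.522, -0.294,  0.04 ]))]
sprung_tip []
wrench_a [(array([342., 314.]), 0.89, array([ 0.32 , -0.174,  0.04 ]))]
oil_bottle [(array([408., 247.
[... 434 characters left out ...]
([426., 259.]), 0.56, array([ 0.525, -0.29 ,  0.04 ]))]
cradle [(array([425., 268.]), 0.87, array([ 0.503, -0.29 ,  0.04 ]))]
fixed_tip [(array([429., 259.]), 0.74, array([ 0.527, -0.299,  0.04 ]))]
sprung_tip [(array([396., 247.]), 0.52, array([ 0.548, -0.209,  0.04 ]))]
wrench_a [(array([354., 317.]), 0.91, array([ 0.354, -0.121,  0.04 ]))]
oil_bottle [(array([388., 201.]), 0.67, array([ 0.671, -0.178,  0.04 ]))]
tape_measure [(array([426., 211.]), 0.79, array([ 0.655, -0.28 ,  0.04 ]))]
multimeter [(array([354., 192.]), 0.56, array([ 0.685, -0.087,  0.04 ]))]
sanding_block [(array([167., 283.]), 0.61, array([0.386, 0.364, 0.04 ])), (array([250., 266.]), 0.4, array([0.453, 0.16 , 0.04 ]))]
```

Run:
```python
import cv2
a=cv2.imread('pics/top0.png')[150:350,120:480]; cv2.imwrite('pics/topc.png',cv2.resize(a,None,fx=2.2,fy=2.2,interpolation=cv2.INTER_CUBIC))
a=cv2.imread('pics/scene0.png')[180:340,160:480]; cv2.imwrite('pics/scenec.png',cv2.resize(a,None,fx=2.5,fy=2.5,interpolation=cv2.INTER_CUBIC))
```

```text
(no output)
```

View pics/topc.png

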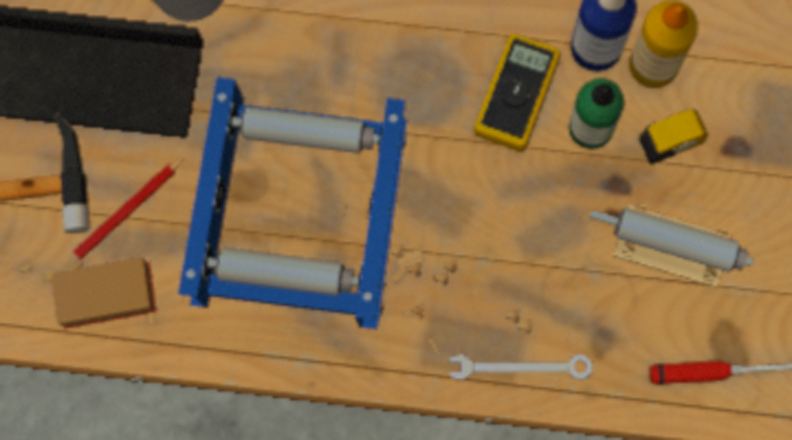

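View pics/scenec.png

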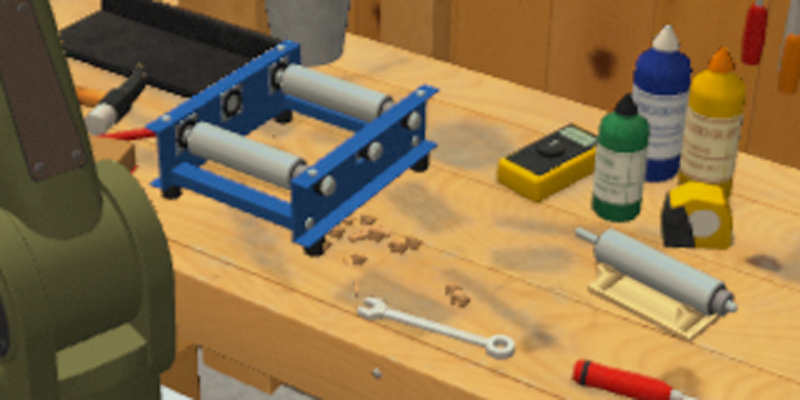

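The top view shows the stand at about (453,265) px in the full image. The roller is at about (427,259) px with its sprung end on the left (+y), the same way round as the stand. I'll fly over the stand with the wrist camera on the way.

```bash
cat >> h.py <<'E'
def go(p,Rt=None):
    s=manip.state();R0=Ro.from_rotvec(s['orientation']);d=R0.inv().apply(np.array(p)-s['position'])/.04
    r=np.zeros(3) if Rt is None else np.degrees((R0.inv()*Rt).as_rotvec())
    print('shift',np.round(d,3),'turn',np.round(r,2))
def tool(yaw,pitch=0):
    # tool y along stand x (dir yaw), z down ; pitch about stand x
    c,s_=np.cos(yaw),np.sin(yaw)
    y=np.array([c,s_,0]);z=np.array([0,0,-1.]);x=np.cross(y,z)
    R=Ro.from_matrix(np.c_[x,y,z]); return Ro.from_rotvec(pitch*y)*R
def wim():
    s=manip.state();im=manip.get_image('wrist');T=np.eye(4);T[:3,:3]=Ro.from_rotvec(s['orientation']).as_matrix();T[:3,3]=s['position']
    W=T@np.array(im['T_tool_cam']);im['R']=W[:3,:3].T;im['t']=-W[:3,:3].T@W[:3,3];return im
E
python3 - <<'E'
from h import *
R0=Ro.from_rotvec(manip.state()['orientation']);print(R0.as_matrix().round(2))
im=wim();print(np.round(im['T_tool_cam'],3).tolist(),im['intrinsics'][0])
for sg in(1,-1):
  # rail dir from top screws
  it=manip.get_image('top')
  f=lambda u,v:onz(it,(120+u/2.2,150+v/2.2),.099)
  P=[f(222,98),f(192,272),f(393,118),f(367,296)]
  d=P[0]-P[1]+P[2]-P[3];yaw=np.arctan2(d[1],d[0])
  if sg==1:print(np.round(P,3),np.mean(P,0),np.degrees(yaw))
  go([.40,.16,.42],tool(yaw) if sg==1 else tool(yaw+np.pi))
a,b=onz(it,(120+597/2.2,150+214/2.2),.04),onz(it,(120+748/2.2,150+260/2.2),.04);d=a-b
print(a,b,np.degrees(np.arctan2(-d[0],d[1])))
E
```

```text
[[-0.97  0.23 -0.  ]
 [ 0.23  0.97 -0.  ]
 [-0.   -0.   -1.  ]]
[[-0.001, -0.957, -0.291, 0.074], [1.0, -0.001, 0.0, 0.0], [-0.0, -0.291, 0.957, -0.143], [0.0, 0.0, 0.0, 1.0]] [352.69428679   0.         325.24916309]
[[0.619 0.252 0.099]
 [0.412 0.253 0.099]
 [0.618 0.051 0.099]
 [0.408 0.054 0.099]] [0.51399352 0.15252083 0.099     ] -0.6129031430705051
shift [-8.788 -9.399 -4.718] turn [ 0.  -0.  77.1]
shift [-8.789 -9.4   -4.718] turn [   0.    -0.  -102.9]
[ 0.54608768 -0.19864734  0.04      ] [ 0.51157344 -0.37922866  0.04      ] -10.82036153875587
```

Run:
```python
from h import *
go([.514,.20,.32],tool(np.radians(-.6)))
```

```text
shift [-11.326  -7.761  -2.219] turn [-0.   -0.   77.09]
```

jog_arm(increments=[[[-1,-0.7,-2],[0,0,7],85],[[-2,-1.4,-2.2],[0,0,14],85],[[-3,-2.1,-2.2],[0,0,21],85],[[-3.8,-2.6,-2.2],[0,0,28],85],[[-4.6,-3.2,-2.2],[0,0,35],85],[[-5.4,-3.7,-2.2],[0,0,42],85],[[-6.2,-4.3,-2.2],[0,0,49],85],[[-7,-4.8,-2.2],[0,0,56],85]])

```text
clock: 1.92
position: [0.3496, 0.3807, 0.3194]
orientation: [-1.798, -2.576, -0.002]
ft_force: [0.8, 1.7, -0.5]
finger_gap: 0.085
grasp_force: 0.0
```

jog_arm(increments=[[[-1,-0.5,0],[0,0,7],85],[[-2,-1,0],[0,0,14],85],[[-3,-1.5,0],[0,0,21],85],[[-3.7,-1.9,0],[0,0,21],85],[[-3.7,-1.9,0],[0,0,21],85],[[-3.7,-1.9,0],[0,0,21],85]])

```text
clock: 2.42
position: [0.3292, 0.2153, 0.3195]
orientation: [-2.235, -2.208, -0.003]
ft_force: [1.0, 0.4, -0.1]
finger_gap: 0.0852
grasp_force: 0.0
```

Run:
```python
from h import *
go([.514,.20,.32],tool(np.radians(-.6)))
s=manip.state();print(s['clock'],s['position'],s['joints'].round(2))
im=wim();cv2.imwrite('pics/w1.png',im['frame'][...,::-1])
```

```text
shift [-0.326  4.625 -0.009] turn [ 0.06 -0.07 -0.09]
2.4167 [0.32918668 0.21528339 0.31947529] [-0.81  0.06  0.18  1.89 -0.01  1.19 -0.63]
```

jog_arm(increments=[[[-0.1,1,0],[0,0,0],85],[[-0.2,2,0],[0,0,0],85],[[-0.3,3,0],[0,0,0],85],[[-0.3,4,0],[0,0,0],85],[[-0.3,4.6,0],[0,0,0],85],[[-0.3,4.6,0],[0,0,0],85],[[-0.3,4.6,0],[0,0,0],85]])

```text
clock: 3.05
position: [0.5142, 0.2048, 0.3172]
orientation: [-2.23, -2.212, 0.003]
ft_force: [-0.6, -0.4, 0.1]
finger_gap: 0.0849
grasp_force: 0.0
```

Run:
```python
from h import *
s=manip.state();print(s['clock'],s['position'],s['joints'].round(2),s['joint_vel'].round(3))
im=wim();np.savez('w2.npz',**im);cv2.imwrite('pics/w2.png',im['frame'][...,::-1])
```

```text
3.05 [0.51420883 0.20480235 0.31718927] [-0.61  0.34  0.27  1.54 -0.09  1.27 -0.33] [-0.019 -0.045 -0.009  0.045  0.     0.005 -0.007]
```

View pics/w2.png

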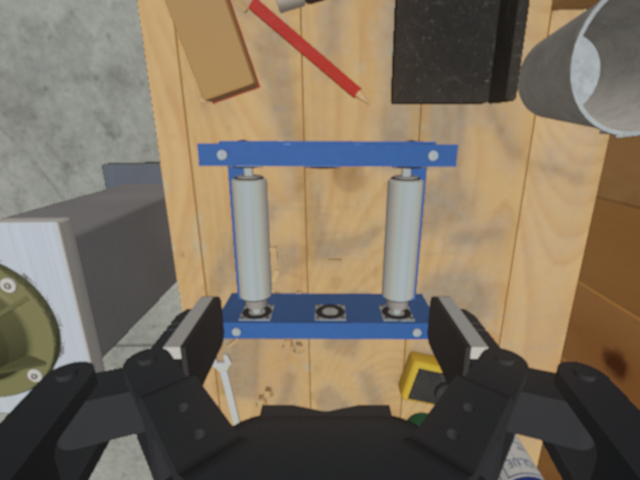

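The wrist view shows the left rail on top (screws at (222,155) and (433,155)) and the right rail at the bottom (screws at (236,331) and (417,331)). The right cup ring is at (331,312).

Run:
```python
import numpy as np,cv2
from h import onz,ray,proj
im=dict(np.load('w2.npz'));sc=cv2.imread('pics/scene0.png')
P=np.array([onz(im,u,.099) for u in[(222,155),(433,155),(236,331),(417,331)]]);print(P.round(4))
c=P.mean(0);d=P[1]-P[0]+P[3]-P[2];yaw=np.arctan2(d[1],d[0]);print(c,np.degrees(yaw), np.linalg.norm(P[1]-P[0]),np.linalg.norm(P[3]-P[2]))
# end corners of left rail
for u in[(198,155),(457,155)]:print(onz(im,u,.099).round(4))
a=cv2.resize(im['frame'][130:350,190:470,::-1],None,fx=2.8,fy=2.6,interpolation=cv2.INTER_CUBIC)
b=cv2.resize(sc[190:290,215:345],None,fx=6,fy=6,interpolation=cv2.INTER_CUBIC)
cv2.imwrite('pics/a.png',a);cv2.imwrite('pics/b.png',b)
```

```text
[[0.4108 0.2537 0.099 ]
 [0.6219 0.2519 0.099 ]
 [0.4082 0.0527 0.099 ]
 [0.6194 0.0512 0.099 ]]
[0.51504612 0.15237837 0.099     ] -0.4460136071248134 0.21109042259065583 0.21121081560824964
[0.3867 0.2539 0.099 ]
[0.6458 0.2517 0.099 ]
```

View pics/a.png

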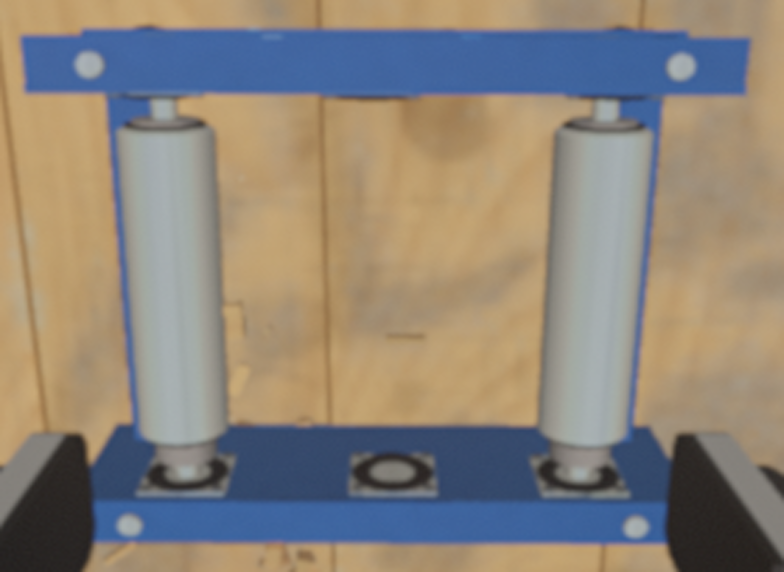

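View pics/b.png

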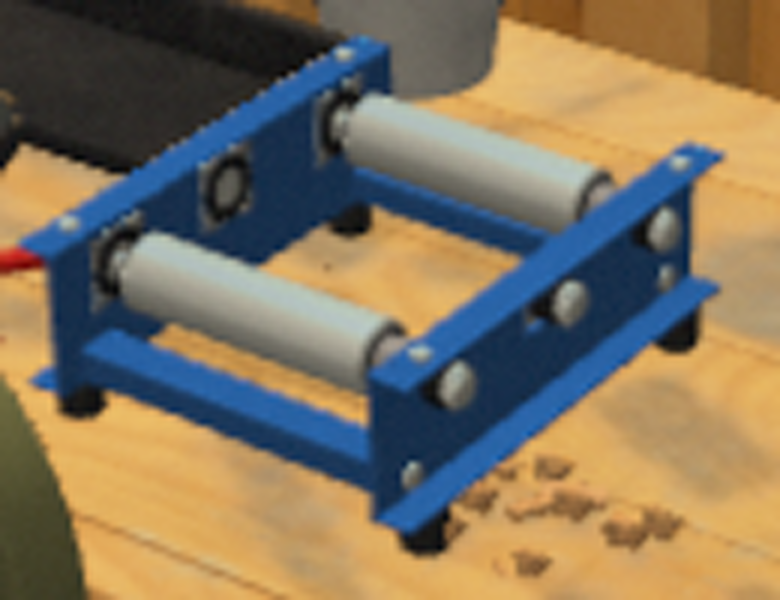

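The right cup ring is at crop (392,471) and the left cup ring is at scene-crop (227,186). I'll back-project both onto the cup face planes.

```bash
cat >> h.py <<'E'
C=np.array([.5148,.1524,0]);YAW=np.radians(-.5);S=Ro.from_euler('z',YAW)
def st(p): return S.inv().apply(np.asarray(p)-C)
def wo(p): return S.apply(p)+C
def ony(im,uv,y):
    o,d=ray(im,uv);o=st(o);d=S.inv().apply(d);return o+d*(y-o[1])/d[1]
E
python3 - <<'E'
from h import *
im=dict(np.load('w2.npz'))
print('R',ony(im,(190+392/2.8,130+471/2.6),-.0865)*1e3)
for u in[(188,474),(580,475)]:print('Rside',ony(im,(190+u[0]/2.8,130+u[1]/2.6),-.0865)*1e3)
sc=manip.get_image('scene')
print('L',ony(sc,(215+227/6,190+186/6),.0865)*1e3)
for X in[(0,.0865,.075),(-.085,.0865,.075),(.085,.0865,.075),(0,.0865,.099),(-.105,.1,.099),(.105,.1,.099)]:
    p=proj(sc,wo(X));print(X,((p-[215,190])*6).round(1))
# roller
go([.529,-.289,.15],tool(np.radians(-10.8)))
E
```

```text
R [  4.18684138 -86.5         77.49914208]
Rside [-83.71002801 -86.5         80.51700708]
Rside [ 84.96184305 -86.5         81.0039137 ]
L [-7.55205439 86.5        79.05016774]
(0, 0.0865, 0.075) [237.1 187. ]
(-0.085, 0.0865, 0.075) [123.4 260. ]
(0.085, 0.0865, 0.075) [342.9 119.1]
(0, 0.0865, 0.099) [235.  143.6]
(-0.105, 0.1, 0.099) [ 69.6 224.9]
(0.105, 0.1, 0.099) [344.1  54.7]
shift [-12.342   0.502   4.203] turn [-8.000e-02  1.000e-02  1.041e+01]
```

jog_arm(increments=[[[-1,0,0],[0,0,2],85],[[-2,0.1,0],[0,0,4],85],[[-3,0.1,0],[0,0,6],85],[[-4,0.2,0],[0,0,8],85],[[-5,0.2,0],[0,0,10.4],85],[[-6,0.3,0],[0,0,10.4],85],[[-7,0.3,0],[0,0,10.4],85],[[-8,0.4,0],[0,0,10.4],85]])

```text
clock: 3.82
position: [0.5253, -0.1171, 0.3196]
orientation: [-2.42, -2.003, -0.002]
ft_force: [0.7, 0.4, 0.6]
finger_gap: 0.0847
grasp_force: 0.0
```

Run:
```python
from h import *
print(manip.state()['position'],manip.state()['joints'].round(2))
go([.529,-.289,.18],tool(np.radians(-10.8)))
```

```text
[ 0.52526206 -0.11705063  0.31955752] [-0.12  0.33  0.42  1.58 -0.14  1.26  0.14]
shift [-4.21   0.893  3.484] turn [ 0.05 -0.07  0.02]
```

jog_arm(increments=[[[-1,0.2,0.7],[0,0,0],85],[[-1.8,0.4,1.4],[0,0,0],85],[[-2.6,0.6,2.1],[0,0,0],85],[[-3.4,0.8,2.8],[0,0,0],85],[[-4.2,0.9,3.4],[0,0,0],85],[[-4.2,0.9,3.4],[0,0,0],85],[[-4.2,0.9,3.4],[0,0,0],85]])

```text
clock: 4.4
position: [0.5278, -0.2899, 0.1809]
orientation: [-2.424, -1.994, 0.004]
ft_force: [0.2, -0.1, 1.1]
finger_gap: 0.0849
grasp_force: 0.0
```

Run:
```python
from h import *
s=manip.state();print(s['clock'],s['position'])
im=wim();np.savez('w3.npz',**im);cv2.imwrite('pics/w3.png',im['frame'][...,::-1])
for l in('roller','fixed_tip','sprung_tip'):
    for q in manip.recognise('wrist',l)[:2]:print(l,np.round(q['uv']),round(q['p'],2),onz(im,q['uv'],.04).round(4))
m=manip.trace('wrist','roller')[0]['mask'];
v,u=np.nonzero(m);P=np.array([onz(im,x,.04) for x in zip(u,v)])[:,:2]
c=P.mean(0);w,V=np.linalg.eigh(np.cov((P-c).T));a=V[:,1];a*=np.sign(a[1]);n=np.array([a[1],-a[0]])
print(c,np.degrees(np.arctan2(-a[0],a[1])),np.percentile((P-c)@a,[0,.2,99.8,100]),np.percentile((P-c)@n,[1,99]))
```

```text
4.4 [ 0.5278288  -0.28993896  0.18086956]
roller [325. 218.] 0.64 [ 0.5279 -0.287   0.04  ]
fixed_tip [329. 215.] 0.68 [ 0.5312 -0.2855  0.04  ]
sprung_tip [329. 113.] 0.97 [ 0.5468 -0.207   0.04  ]
[ 0.52937779 -0.28943241] -10.84487663285879 [-0.09952113 -0.09744423  0.09842352  0.09981406] [-0.01860808  0.01866749]
```

View pics/w3.png

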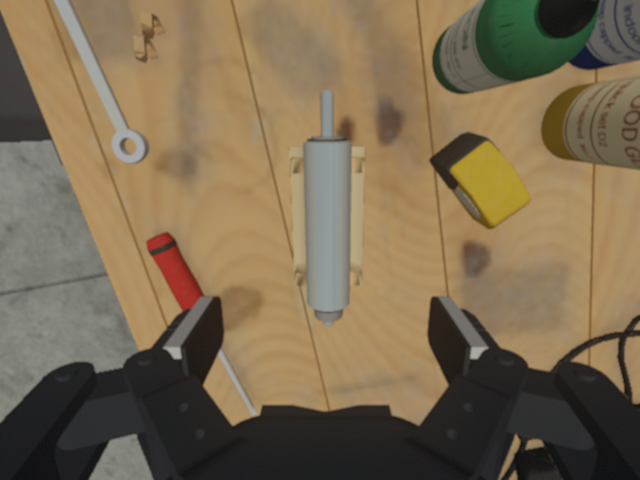

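The roller is clear in the wrist view: axis along column 327, sprung tip at (327,92), stub at (327,325). I'll descend to grasp it.

Run:
```python
from h import *
go([.5281,-.2963,.018],tool(np.radians(-10.84)))
```

```text
shift [-0.26  -0.04   4.157] turn [ 0.14 -0.04  0.1 ]
```

jog_arm(increments=[[[-0.2,-0.04,1],[0.1,0,0.1],85],[[-0.26,-0.04,2],[0.1,0,0.1],85],[[-0.26,-0.04,2.8],[0.1,0,0.1],85],[[-0.26,-0.04,3.5],[0.1,0,0.1],85],[[-0.26,-0.04,4],[0.1,0,0.1],85],[[-0.26,-0.04,4.15],[0.1,0,0.1],85],[[-0.26,-0.04,4.15],[0.1,0,0.1],85]])

```text
clock: 5.23
position: [0.5265, -0.2968, 0.0162]
orientation: [-2.42, -1.998, 0.002]
ft_force: [-0.6, -0.9, 0.5]
finger_gap: 0.0855
grasp_force: 0.0
```

jog_arm(increments=[[[0,0,0],[0,0,0],60],[[0,0,0],[0,0,0],45],[[0,0,0],[0,0,0],30],[[0,0,0],[0,0,0],20],[[0,0,0],[0,0,0],20],[[0,0,0],[0,0,0],20]])

```text
clock: 5.73
position: [0.5275, -0.2988, 0.0184]
orientation: [2.423, 1.998, 0.001]
ft_force: [-0.0, 1.2, 7.9]
finger_gap: 0.0365
grasp_force: 59.2
```

Run:
```python
from h import *
s=manip.state();print({k:np.round(s[k],4) for k in('position','ft_force','wrist_torque','finger_gap','grasp_force')})
```

```text
{'position': array([ 0.5275, -0.2988,  0.0184]), 'ft_force': array([-5.9000e-03,  1.2190e+00,  7.9184e+00]), 'wrist_torque': array([ 0.1079, -0.0959,  0.1392]), 'finger_gap': np.float64(0.0365), 'grasp_force': np.float64(59.1595)}
```

jog_arm(increments=[[[0,0,-0.3],[0,0,0],20],[[0,0,-0.8],[0,0,0],20],[[0,0,-1.6],[0,0,0],20],[[0,0,-2.4],[0,0,0],20],[[0,0,-3.2],[0,0,0],20],[[0,0,-4],[0,0,0],20],[[0,0,-4.5],[0,0,0],20],[[0,0,-4.5],[0,0,0],20]])

```text
clock: 6.4
position: [0.5279, -0.3, 0.2024]
orientation: [2.42, 1.993, 0.003]
ft_force: [0.5, -2.3, -2.6]
finger_gap: 0.0365
grasp_force: 60.7
```

Run:
```python
from h import *
for i in range(3):
  s=manip.state();print({k:np.round(s[k],4) for k in('position','orientation','ft_force','wrist_torque','joint_vel')})
  im=wim()
np.savez('w4.npz',**im);cv2.imwrite('pics/w4.png',im['frame'][...,::-1])
m=manip.trace('wrist','roller')[0]['mask']
T=np.array(im['T_tool_cam']);d=np.array([np.r_[(x-im['intrinsics'][0,2])/im['intrinsics'][0,0],(y-im['intrinsics'][1,2])/im['intrinsics'][1,1],1] for y,x in zip(*np.nonzero(m))])@T[:3,:3].T
o=T[:3,3];P=o+d*((-.0215-o[2])/d[:,2])[:,None]
x,y=P[:,0],P[:,1];print('x range',x.min(),x.max());sl=np.polyfit(x[x>0],y[x>0],1);print('slope deg',np.degrees(np.arctan(sl[0])),sl)
t=x>.085
print([ (manip.recognise('wrist','sprung_tip')[0]['uv'])])
vv,uu=np.nonzero(m)
for r in range(0,vv.max()+1,6):
  k=uu[vv==r]
  if len(k):print(r,k.min(),k.max(),end='; ')
```

```text
{'position': array([ 0.5279, -0.3   ,  0.2024]), 'orientation': array([2.4203, 1.9934, 0.0027]), 'ft_force': array([ 0.4804, -2.3401, -2.6433]), 'wrist_torque': array([-0.0434, -0.0187, -0.038 ]), 'joint_vel': array([ 0.0067,  0.0556, -0.0239,  0.0791, -0.0177, -0.0877,  0.0199])}
{'position': array([ 0.5271, -0.2991,  0.1995]), 'orientation': array([2.4226e+00, 1.9960e+00, 1.0000e-03]), 'ft_force': array([-0.2219,  0.1807, -4.7184]), 'wrist_torque': array([-0.0223, -0.066 ,  0.0212]), 'joint_vel': array([ 0.0038,  0.0501, -0.0245,  0.0636, -0.0091, -0.0339,  0.0083])}
{'position': array([ 0.5263, -0.2983,  0.1974]), 'orientation': array([-2.4239e+00, -1.9976e+00,  9.0000e-04]), 'ft_force': array([ 0.1949,  0.3345, -3.0675]), 'wrist_torque': array([0.024 , 0.0517, 0.0287]), 'joint_vel': array([ 0.0029,  0.0365, -0.0154,  0.0369, -0.0061, -0.0113,  0.003 ])}
x range -0.03993602402056062 0.11037247118764451
slope deg -0.2953491548675258 [-0.00515486  0.00010008]Traceback (most recent call last):
  File "<stdin>", line 11, in <module>
IndexError: list index out of range
```

View pics/w4.png

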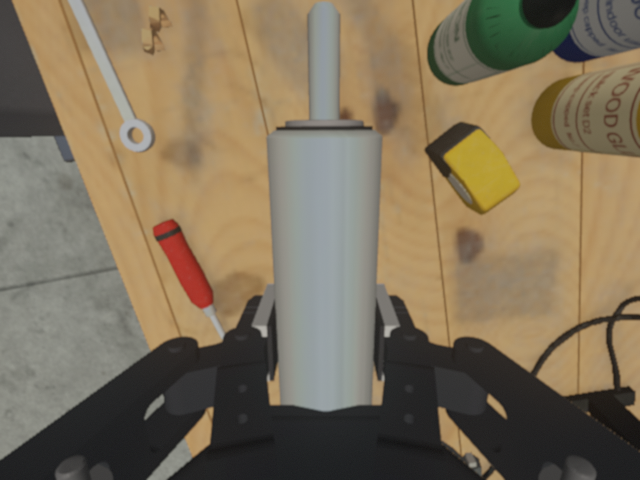

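The roller is held straight, with the sprung tip at the top of the view at (323,5). I'll plan the carry to a tilted pose just short of the left cup.

```bash
cat >> h.py <<'E'
TIP=np.array([.1085,0,-.0218]);FIX=np.array([-.0895,0,-.0218])
def R_(th,yw): return tool(YAW+np.radians(yw),-np.radians(th))
def gotip(x,y,z,th,yw,tip=TIP):
    Rt=R_(th,yw);go(wo(np.array([x,y,z])/1e3)-Rt.apply(tip),Rt)
def rep():
    s=manip.state();R=Ro.from_rotvec(s['orientation']);f=lambda q:(st(R.apply(q)+s['position'])*1e3).round(1)
    e=S.inv()*R;ax=e.apply([1,0,0])
    print('t',round(s['clock'],2),'tip',f(TIP),'fix',f(FIX),'th',np.degrees(-np.arcsin(ax[2])).round(1),'yaw',np.degrees(np.arctan2(-ax[0],ax[1])).round(1),
     'F',S.inv().apply(s['ft_force']).round(1),'M',S.inv().apply(s['wrist_torque']).round(2),'gap',round(s['finger_gap'],4),'grip',round(s['grasp_force'],1),'j',s['joints'].round(2))
E
python3 - <<'E'
from h import *
rep();gotip(-4.5,30,230,14.5,2);gotip(-4.5,76,140,14.5,2);gotip(-4.5,76,77.5,14.5,2)
E
```

```text
t 6.65 tip [  34.7 -343.3  216.9] fix [  -1.4 -537.9  216.7] th -0.1 yaw -10.5 F [-1.1  0.3 -2.9] M [ 0.02  0.02 -0.05] gap 0.0362 grip 60.7 j [ 0.22  0.53  0.41  1.61 -0.24  1.05  0.51]
shift [ 9.012 -2.07  -1.006] turn [ -1.86 -14.54 -12.41]
shift [10.14  -2.268  1.246] turn [ -1.86 -14.54 -12.41]
shift [10.139 -2.26   2.809] turn [ -1.86 -14.54 -12.41]
```

jog_arm(increments=[[[0.7,-0.1,-0.3],[0,0,0],20],[[1.6,-0.3,-0.6],[0,-2,-2],20],[[2.5,-0.5,-1],[0,-4,-4],20],[[3.5,-0.7,-1],[-0.5,-6,-6],20],[[4.5,-0.9,-1],[-1,-9,-8],20],[[5.5,-1.2,-1],[-1.5,-12,-10],20],[[6.5,-1.5,-1],[-1.9,-14.5,-12.4],20],[[7.2,-1.7,-1],[-1.9,-14.5,-12.4],20]])

```text
clock: 7.32
position: [0.5134, 0.0041, 0.2347]
orientation: [2.046, 2.121, -0.262]
ft_force: [-0.0, 1.8, -3.5]
finger_gap: 0.0365
grasp_force: 60.8
```

jog_arm(increments=[[[0,0,0],[0,0,0],20],[[0,0,0],[0,0,0],20]])

```text
clock: 7.48
position: [0.5143, 0.0003, 0.2353]
orientation: [2.051, 2.117, -0.262]
ft_force: [-0.3, -1.1, -2.3]
finger_gap: 0.0363
grasp_force: 60.8
```

Run:
```python
from h import *
rep();gotip(-4.5,76,160,14.5,2);gotip(-4.5,76,77.5,14.5,2)
```

```text
t 7.48 tip [ -3.7 -41.7 229.1] fix [   4.1 -233.2  278.9] th 14.6 yaw 2.3 F [-0.2 -1.1 -2.3] M [ 0.35  0.03 -0.08] gap 0.0363 grip 60.8 j [-0.54  0.38  0.46  1.79  0.11  1.03 -0.14]
shift [3.281 0.082 0.936] turn [0.11 0.07 0.3 ]
shift [3.8   0.08  2.932] turn [0.11 0.07 0.3 ]
```

jog_arm(increments=[[[0.9,0,0.2],[0,-1,0.3],20],[[1.8,0.05,0.5],[0,-1,0.3],20],[[2.7,0.1,0.8],[0,-1,0.3],20],[[3.2,0.1,0.9],[0,-1,0.3],20],[[3.3,0.1,1.2],[0,-1,0.3],20],[[3.4,0.1,1.5],[0,-1,0.3],20],[[3.4,0.1,1.7],[0,-1,0.3],20],[[3.4,0.1,1.7],[0,-1,0.3],20]])

```text
clock: 8.15
position: [0.5153, 0.1096, 0.135]
orientation: [2.054, 2.092, -0.282]
ft_force: [-0.1, -0.5, -3.5]
finger_gap: 0.0366
grasp_force: 60.9
```

jog_arm(increments=[[[0,0,0],[0,0,0],20],[[0,0,0],[0,0,0],20],[[0,0,0],[0,0,0],20]])

```text
clock: 8.4
position: [0.5169, 0.1113, 0.1376]
orientation: [2.053, 2.092, -0.273]
ft_force: [0.6, 0.8, -2.1]
finger_gap: 0.0364
grasp_force: 60.9
```

Run:
```python
from h import *
rep();gotip(-4.5,76,77.5,15.5,2)
im=manip.get_image('scene');cv2.imwrite('pics/c.png',cv2.resize(im['frame'][150:300,200:400,::-1],None,fx=4,fy=4,interpolation=cv2.INTER_CUBIC))
```

```text
t 8.4 tip [ -0.7  69.2 129.5] fix [   4.4 -121.4  182.6] th 15.5 yaw 1.5 F [ 0.6  0.8 -2.1] M [ 0.45  0.07 -0.03] gap 0.0364 grip 60.9 j [-0.7   0.54  0.42  1.84  0.07  0.88 -0.36]
shift [ 0.514 -0.08   1.209] turn [ 0.25  0.05 -0.44]
```

View pics/c.png

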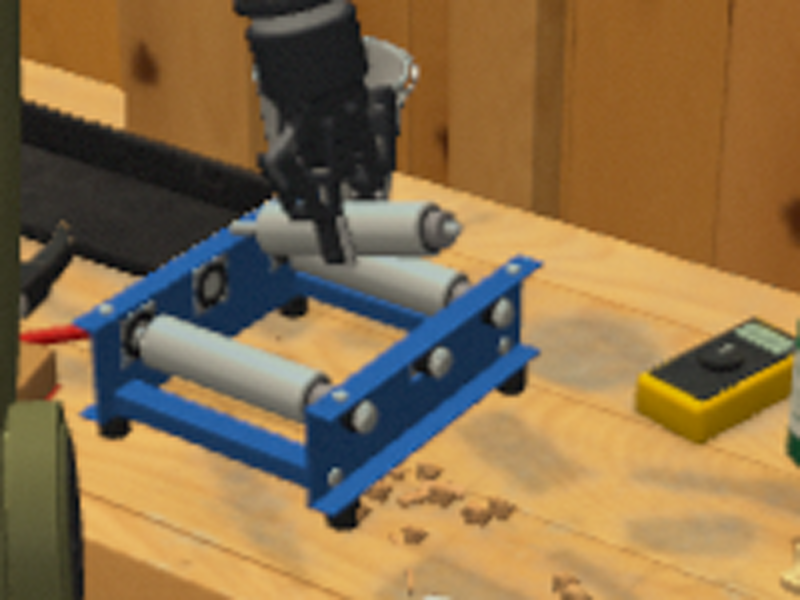

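The scene view shows the roller tilted with its stub end up over the bay, and the axle tip at about crop (235,228). I'll descend.

jog_arm(increments=[[[0.1,0,0.2],[0,0,-0.2],20],[[0.2,-0.04,0.5],[0.2,0,-0.4],20],[[0.4,-0.08,0.8],[0.2,0,-0.4],20],[[0.5,-0.08,1],[0.2,0,-0.4],20],[[0.5,-0.08,1.1],[0.2,0,-0.4],20],[[0.5,-0.08,1.2],[0.2,0,-0.4],20],[[0.5,-0.08,1.2],[0.2,0,-0.4],20],[[0.5,-0.08,1.2],[0.2,0,-0.4],20]])

```text
clock: 9.12
position: [0.5135, 0.1177, 0.0855]
orientation: [2.047, 2.101, -0.28]
ft_force: [0.2, 0.2, -4.0]
finger_gap: 0.0364
grasp_force: 60.9
```

Run:
```python
from h import *
rep();gotip(-4.5,76,77.5,15.5,2);gotip(-4.5,90,77.5,15,2)
im=manip.get_image('scene');print((proj(im,wo([-.0007,.0692,.1295]))-[200,150])*4)
```

```text
t 9.12 tip [-4.8 75.6 77.4] fix [   1.8 -115.   130.5] th 15.6 yaw 2.0 F [ 0.2  0.2 -4. ] M [ 0.4  -0.   -0.04] gap 0.0364 grip 60.9 j [-0.7   0.61  0.4   1.89  0.05  0.77 -0.37]
shift [ 0.009  0.009 -0.002] turn [0.01 0.08 0.  ]
shift [ 0.351  0.021 -0.072] turn [0.01 0.58 0.  ]
[233.34784629 225.05501011]
```

jog_arm(increments=[[[0.06,0,-0.01],[0,0,0],20],[[0.12,0,-0.02],[0,0,0],20],[[0.18,0.01,-0.035],[0,0.2,0],20],[[0.23,0.01,-0.05],[0,0.4,0],20],[[0.28,0.02,-0.06],[0,0.6,0],20],[[0.32,0.02,-0.07],[0,0.6,0],20],[[0.35,0.02,-0.07],[0,0.6,0],20],[[0.35,0.02,-0.07],[0,0.6,0],20]])

```text
clock: 9.83
position: [0.5136, 0.1328, 0.0841]
orientation: [2.052, 2.109, -0.27]
ft_force: [-0.3, -0.2, -3.7]
finger_gap: 0.0363
grasp_force: 60.9
```

Run:
```python
from h import *
rep();gotip(-4.5,93,77.5,14,2)
```

```text
t 9.83 tip [-5.  90.8 77.1] fix [   1.9 -100.4  128.3] th 15.0 yaw 2.1 F [-0.3 -0.2 -3.7] M [0.39 0.06 0.03] gap 0.0363 grip 60.9 j [-0.71  0.61  0.39  1.88  0.04  0.77 -0.38]
shift [0.061 0.011 0.023] turn [0.   0.96 0.06]
```

jog_arm(increments=[[[0.02,0,0.01],[0,0.3,0],20],[[0.04,0.01,0.015],[0,0.6,0],20],[[0.06,0.01,0.02],[0,1,0],20],[[0.08,0.01,0.02],[0,1,0],20],[[0.08,0.01,0.02],[0,1,0],20]])

```text
clock: 10.25
position: [0.514, 0.1352, 0.0826]
orientation: [2.063, 2.118, -0.253]
ft_force: [0.7, -0.4, -2.5]
finger_gap: 0.0363
grasp_force: 60.9
```

Run:
```python
from h import *
rep();gotip(-4.5,96,77.5,13,2)
```

```text
t 10.25 tip [-4.5 93.3 77.5] fix [  2.2 -98.7 125.3] th 14.0 yaw 2.0 F [ 0.7 -0.4 -2.5] M [ 0.34 -0.02  0.  ] gap 0.0363 grip 60.9 j [-0.69  0.61  0.37  1.88  0.03  0.77 -0.36]
shift [0.075 0.003 0.03 ] turn [-0.01  0.96  0.02]
```

jog_arm(increments=[[[0.02,0,0.01],[0,0.3,0],20],[[0.04,0,0.02],[0,0.6,0],20],[[0.06,0,0.03],[0,1,0],20],[[0.08,0,0.03],[0,1,0],20],[[0.08,0,0.03],[0,1,0],20],[[0.08,0,0.03],[0,1,0],20]])

```text
clock: 10.75
position: [0.5139, 0.1381, 0.0807]
orientation: [2.072, 2.128, -0.236]
ft_force: [-0.6, 0.1, -3.5]
finger_gap: 0.0365
grasp_force: 60.9
```

Run:
```python
from h import *
rep();gotip(-4.5,99,77.5,12,2)
```

```text
t 10.75 tip [-4.7 96.3 77.5] fix [  2.2 -96.5 122. ] th 13.0 yaw 2.0 F [-0.6  0.1 -3.5] M [0.31 0.03 0.01] gap 0.0365 grip 60.9 j [-0.68  0.61  0.36  1.89  0.01  0.76 -0.35]
shift [0.076 0.005 0.032] turn [-0.    0.97  0.04]
```

jog_arm(increments=[[[0.02,0,0.01],[0,0.3,0],20],[[0.05,0,0.02],[0,0.6,0],20],[[0.08,0,0.03],[0,1,0],20],[[0.1,0,0.03],[0,1,0],20],[[0.12,0,0.03],[0,1,0],20],[[0.12,0,0.03],[0,1,0],20]])

```text
clock: 11.25
position: [0.5137, 0.1421, 0.0783]
orientation: [2.082, 2.138, -0.219]
ft_force: [0.1, -3.4, -2.7]
finger_gap: 0.0363
grasp_force: 60.8
```

Run:
```python
from h import *
rep();gotip(-4.5,102,77.5,12,2)
```

```text
t 11.25 tip [ -4.9 100.3  77.1] fix [  1.9 -93.2 118.3] th 12.0 yaw 2.0 F [ 0.1 -3.4 -2.7] M [-0.5  -0.04  0.04] gap 0.0363 grip 60.8 j [-0.67  0.61  0.35  1.89 -0.    0.75 -0.34]
shift [ 0.039  0.01  -0.018] turn [-0.02  0.    0.02]
```

jog_arm(increments=[[[0.05,0,0],[0,0,0],20],[[0.1,0,0],[0,0,0],20],[[0.15,0,0],[0,0,0],20],[[0.2,0,0],[0,0,0],20],[[0.24,0,0],[0,0,0],20],[[0.24,0,0],[0,0,0],20],[[0.24,0,0],[0,0,0],20]])

```text
clock: 11.83
position: [0.5134, 0.1512, 0.0764]
orientation: [2.082, 2.137, -0.22]
ft_force: [0.4, -7.0, -2.7]
finger_gap: 0.0368
grasp_force: 60.8
```

Run:
```python
from h import *
rep()
```

```text
t 11.83 tip [ -5.3 109.3  75. ] fix [  1.6 -84.2 116.4] th 12.0 yaw 2.0 F [ 0.5 -7.  -2.7] M [-1.06 -0.05 -0.03] gap 0.0368 grip 60.8 j [-0.68  0.61  0.35  1.88 -0.    0.75 -0.36]
```

jog_arm(increments=[[[0.04,0,0],[0,0,0],20],[[0.08,0,0],[0,0,0],20],[[0.12,0,0],[0,0,0],20],[[0.16,0,0],[0,0,0],20],[[0.18,0,0],[0,0,0],20],[[0.18,0,0],[0,0,0],20],[[0.18,0,0],[0,0,0],20]])

```text
clock: 12.42
position: [0.5131, 0.157, 0.075]
orientation: [2.082, 2.136, -0.222]
ft_force: [0.5, -9.5, -1.1]
finger_gap: 0.0364
grasp_force: 60.8
```

```bash
cat >> h.py <<'E'
def swing(x,z,press,ths,yws):  # rows rotating about real tip at (x,98.5,z)
    for th,yw in zip(ths,yws):
        tip=TIP-np.array([press/1e3,0,0]);print(th,end=' ');gotip(x,98.5,z,th,yw,tip)
E
python3 - <<'E'
from h import *
rep();swing(-5,77,18,[11,10,9,8,7,6,5],[2]*7)
E
```

```text
t 12.42 tip [ -5.5 115.2  73.5] fix [  1.2 -78.3 115.1] th 12.1 yaw 2.0 F [ 0.6 -9.5 -1.1] M [-1.53 -0.08 -0.03] gap 0.0364 grip 60.8 j [-0.69  0.62  0.35  1.88 -0.01  0.75 -0.37]
11 shift [ 0.034 -0.001  0.047] turn [-0.07  1.13 -0.03]
10 shift [ 0.045 -0.001  0.086] turn [-0.07  2.13 -0.03]
9 shift [ 0.056 -0.001  0.125] turn [-0.07  3.13 -0.03]
8 shift [ 0.068 -0.     0.164] turn [-0.07  4.13 -0.03]
7 shift [ 0.081 -0.     0.202] turn [-0.07  5.13 -0.03]
6 shift [ 0.094 -0.     0.241] turn [-0.07  6.13 -0.04]
5 shift [ 0.108 -0.     0.279] turn [-0.07  7.13 -0.04]
```

jog_arm(increments=[[[0.02,0,0.024],[0,0.6,0],20],[[0.035,0,0.047],[0,1.1,0],20],[[0.04,0,0.067],[0,1.6,0],20],[[0.045,0,0.086],[0,2.1,0],20],[[0.05,0,0.105],[0,2.6,0],20],[[0.056,0,0.125],[0,3.1,0],20],[[0.068,0,0.164],[0,4.1,0],20],[[0.068,0,0.164],[0,4.1,0],20]])

```text
clock: 13.08
position: [0.5131, 0.1575, 0.0679]
orientation: [2.123, 2.175, -0.149]
ft_force: [-0.9, -9.2, -2.0]
finger_gap: 0.0364
grasp_force: 60.9
```

Run:
```python
from h import *
rep();swing(-5,77,18,[7,6,5,4,3,2],[2]*7)
```

```text
t 13.08 tip [ -5.4 115.5  74.4] fix [  1.1 -80.4 101.9] th 8.0 yaw 1.9 F [-0.8 -9.2 -2. ] M [-1.52  0.04  0.04] gap 0.0364 grip 60.9 j [-0.62  0.6   0.3   1.9  -0.06  0.7  -0.3 ]
7 shift [0.029 0.    0.034] turn [-0.08  0.99 -0.1 ]
6 shift [0.039 0.    0.073] turn [-0.08  1.99 -0.1 ]
5 shift [0.05  0.    0.112] turn [-0.08  2.99 -0.1 ]
4 shift [0.062 0.    0.151] turn [-0.07  3.99 -0.1 ]
3 shift [0.075 0.    0.19 ] turn [-0.07  4.99 -0.1 ]
2 shift [0.088 0.    0.228] turn [-0.07  5.99 -0.1 ]
```

jog_arm(increments=[[[0.018,0,0.017],[0,0.5,0],20],[[0.029,0,0.034],[0,1,0],20],[[0.035,0,0.054],[0,1.5,0],20],[[0.039,0,0.073],[0,2,0],20],[[0.05,0,0.112],[0,3,0],20],[[0.062,0,0.151],[0,4,-0.1],20],[[0.075,0,0.19],[0,5,-0.1],20],[[0.075,0,0.19],[0,5,-0.1],20]])

```text
clock: 13.75
position: [0.5132, 0.1594, 0.0598]
orientation: [2.167, 2.223, -0.058]
ft_force: [-0.1, -9.2, -2.3]
finger_gap: 0.0364
grasp_force: 60.9
```

Run:
```python
from h import *
rep();swing(-5,77,17.5,[2,1,0,0],[2,2,2,2.5])
im=wim();print([ (q['uv'],q['p']) for q in manip.recognise('wrist','fixed_tip')[:1]])
sc=manip.get_image('scene');a=cv2.resize(sc['frame'][190:290,230:345,::-1],None,fx=5,fy=5,interpolation=cv2.INTER_CUBIC);cv2.imwrite('pics/d.png',a)
```

```text
t 13.75 tip [ -5.4 116.4  75.9] fix [  1.4 -81.2  86.2] th 3.0 yaw 2.0 F [ 0.  -9.2 -2.3] M [-1.68  0.01  0.02] gap 0.0364 grip 60.9 j [-0.52  0.59  0.22  1.93 -0.12  0.65 -0.21]
2 shift [-0.001 -0.003  0.034] turn [-0.07  0.97 -0.02]
1 shift [ 0.009 -0.003  0.074] turn [-0.07  1.97 -0.02]
0 shift [ 0.02  -0.003  0.113] turn [-0.07  2.97 -0.02]
0 shift [0.021 0.017 0.113] turn [-0.08  2.97 -0.52]
[([322.8, 254.1], 0.79)]
```

View pics/d.png

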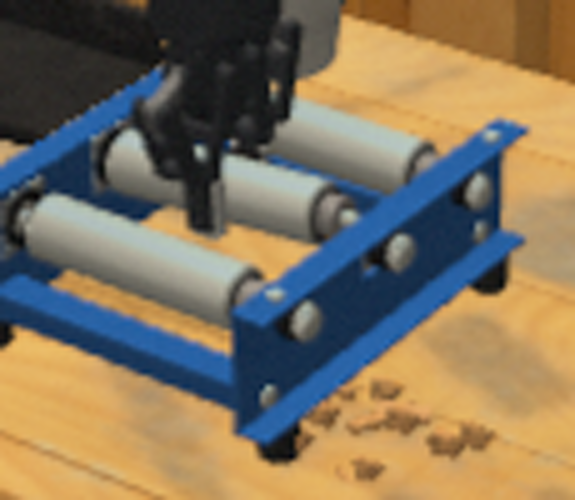

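The roller is inside the rails, with the stub at about (350,218) in the crop, just above the right cup. I'll level it and yaw it towards the right cup's estimated x.

jog_arm(increments=[[[0.005,0,0.017],[0,0.5,-0.1],20],[[0.01,0,0.034],[0,1,-0.2],20],[[0.013,0.01,0.054],[0,1.5,-0.3],20],[[0.015,0.01,0.074],[0,2,-0.4],20],[[0.018,0.015,0.094],[0,2.5,-0.5],20],[[0.021,0.02,0.113],[0,3,-0.7],20],[[0.021,0.02,0.113],[0,3,-0.7],20],[[0.021,0.02,0.113],[0,3,-0.7],20]])

```text
clock: 14.57
position: [0.5143, 0.1607, 0.0553]
orientation: [-2.178, -2.264, 0.001]
ft_force: [-0.1, -9.6, -3.4]
finger_gap: 0.0367
grasp_force: 60.8
```

Run:
```python
from h import *
rep()
```

```text
t 14.57 tip [ -5.7 116.6  77.1] fix [  3.7 -81.1  77.1] th -0.0 yaw 2.7 F [ 0.  -9.6 -3.4] M [-1.75 -0.05  0.03] gap 0.0367 grip 60.8 j [-0.46  0.59  0.17  1.94 -0.16  0.62 -0.15]
```

jog_arm(increments=[[[-0.03,0,0],[0,0,0],20],[[-0.06,0,0],[0,0,0],20],[[-0.09,0,0],[0,0,0],20],[[-0.12,0,0],[0,0,0],20],[[-0.15,0,0],[0,0,0],20],[[-0.18,0,0],[0,0,0],20],[[-0.2,0,0],[0,0,0],20],[[-0.2,0,0],[0,0,0],20]])

```text
clock: 15.23
position: [0.5147, 0.1535, 0.0553]
orientation: [-2.176, -2.264, -0.0]
ft_force: [0.4, -7.2, -2.4]
finger_gap: 0.0364
grasp_force: 60.8
```

Run:
```python
from h import *
rep()
```

```text
t 15.23 tip [ -5.4 109.5  77.2] fix [  4.2 -88.3  77.1] th -0.0 yaw 2.8 F [ 0.4 -7.2 -2.4] M [-1.41 -0.06 -0.01] gap 0.0364 grip 60.8 j [-0.44  0.59  0.16  1.95 -0.16  0.62 -0.14]
```

jog_arm(increments=[[[-0.02,0,0],[0,0,0],20],[[-0.04,0,0],[0,0,0],20],[[-0.06,0,0],[0,0,0],20],[[-0.08,0,0],[0,0,0],20],[[-0.08,0,0],[0,0,0],20],[[-0.08,0,0],[0,0,0],20]])

```text
clock: 15.73
position: [0.5148, 0.1509, 0.0553]
orientation: [-2.176, -2.265, -0.001]
ft_force: [0.3, -5.1, -2.8]
finger_gap: 0.0366
grasp_force: 60.8
```

Run:
```python
from h import *
rep();manip.get_image('top');rep()
```

```text
t 15.73 tip [ -5.2 106.9  77.3] fix [  4.4 -90.9  77. ] th -0.1 yaw 2.8 F [ 0.3 -5.1 -2.8] M [-1.24 -0.09 -0.04] gap 0.0366 grip 60.8 j [-0.44  0.59  0.16  1.95 -0.16  0.61 -0.13]
t 15.78 tip [ -5.2 106.9  77.3] fix [  4.4 -90.9  77.1] th -0.1 yaw 2.8 F [ 0.2 -5.9 -3.4] M [-1.25 -0.11  0.05] gap 0.0365 grip 60.8 j [-0.44  0.59  0.16  1.95 -0.16  0.61 -0.13]
```

Still no contact, so I'll continue.

jog_arm(increments=[[[-0.015,0,0],[0,0,0],20],[[-0.03,0,0],[0,0,0],20],[[-0.045,0,0],[0,0,0],20],[[-0.06,0,0],[0,0,0],20],[[-0.06,0,0],[0,0,0],20],[[-0.06,0,0],[0,0,0],20]])

```text
clock: 16.28
position: [0.515, 0.1488, 0.0554]
orientation: [-2.175, -2.265, -0.002]
ft_force: [-0.1, -6.0, -3.3]
finger_gap: 0.0367
grasp_force: 60.8
```

Run:
```python
from h import *
rep();manip.get_image('top');rep()
```

```text
t 16.28 tip [ -5.1 104.7  77.3] fix [  4.6 -93.   77. ] th -0.1 yaw 2.8 F [-0.1 -6.  -3.3] M [-1.06 -0.12 -0.04] gap 0.0367 grip 60.8 j [-0.43  0.59  0.16  1.95 -0.16  0.61 -0.13]
t 16.33 tip [ -5.2 104.8  77.3] fix [  4.6 -93.   77. ] th -0.1 yaw 2.8 F [ 0.3 -5.9 -3.4] M [-1.1  -0.07 -0.03] gap 0.0363 grip 60.8 j [-0.43  0.59  0.16  1.95 -0.16  0.61 -0.13]
```

jog_arm(increments=[[[-0.015,0,0],[0,0,0],20],[[-0.03,0,0],[0,0,0],20],[[-0.045,0,0],[0,0,0],20],[[-0.06,0,0],[0,0,0],20],[[-0.06,0,0],[0,0,0],20],[[-0.06,0,0],[0,0,0],20]])

```text
clock: 16.83
position: [0.5149, 0.1473, 0.0553]
orientation: [-2.174, -2.265, -0.003]
ft_force: [1.1, -1.5, -6.0]
finger_gap: 0.0366
grasp_force: 60.6
```

Run:
```python
from h import *
rep();manip.get_image('top');rep()
```

```text
t 16.83 tip [ -5.2 103.2  77.4] fix [  4.6 -94.6  76.9] th -0.2 yaw 2.8 F [ 1.1 -1.5 -6. ] M [-0.42 -0.38 -0.11] gap 0.0366 grip 60.6 j [-0.43  0.59  0.16  1.95 -0.16  0.61 -0.12]
t 16.88 tip [ -5.2 103.2  77.4] fix [  4.6 -94.6  76.9] th -0.2 yaw 2.9 F [ 2.4 -1.  -6.3] M [-0.37 -0.33 -0.11] gap 0.0365 grip 60.7 j [-0.43  0.59  0.16  1.95 -0.16  0.61 -0.12]
```

The stub touches with a downward and +x push, as on a funnel wall. I'll ease it down and towards +x, pivoting about the sprung tip.

jog_arm(increments=[[[0.005,0.004,0.007],[0,0.15,-0.1],20],[[0.005,0.008,0.014],[0,0.3,-0.2],20],[[0.005,0.012,0.02],[0,0.45,-0.3],20],[[0.005,0.012,0.02],[0,0.45,-0.3],20],[[0.005,0.012,0.02],[0,0.45,-0.3],20]])

```text
clock: 17.3
position: [0.5152, 0.1467, 0.0546]
orientation: [-2.165, -2.266, -0.01]
ft_force: [1.8, -4.2, -4.2]
finger_gap: 0.0365
grasp_force: 60.7
```

Run:
```python
from h import *
rep();manip.get_image('top');rep()
```

```text
t 17.3 tip [ -5.4 102.4  77.5] fix [  5.4 -95.3  75.5] th -0.6 yaw 3.1 F [ 1.8 -4.2 -4.2] M [-0.8  -0.35 -0.15] gap 0.0365 grip 60.7 j [-0.42  0.59  0.15  1.96 -0.16  0.61 -0.11]
t 17.35 tip [ -5.4 102.5  77.5] fix [  5.4 -95.2  75.6] th -0.6 yaw 3.1 F [ 1.2 -4.9 -4.6] M [-0.9  -0.32 -0.27] gap 0.0364 grip 60.7 j [-0.42  0.59  0.15  1.96 -0.16  0.61 -0.11]
```

jog_arm(increments=[[[0,0.005,0.005],[0,0.12,0.1],20],[[0,0.01,0.01],[0,0.25,0.25],20],[[0,0.012,0.012],[0,0.28,0.25],20],[[0,0.012,0.012],[0,0.28,0.25],20]])

```text
clock: 17.68
position: [0.5152, 0.1469, 0.054]
orientation: [-2.166, -2.259, -0.014]
ft_force: [-0.5, -4.4, -3.5]
finger_gap: 0.0362
grasp_force: 60.8
```

Run:
```python
from h import *
rep();manip.get_image('top');rep()
```

```text
t 17.68 tip [ -5.  102.5  77.4] fix [  5.  -95.2  74.5] th -0.8 yaw 2.9 F [-0.5 -4.4 -3.5] M [-1.01  0.07  0.02] gap 0.0362 grip 60.8 j [-0.41  0.59  0.15  1.96 -0.17  0.61 -0.11]
t 17.73 tip [ -5.  102.6  77.4] fix [  5.1 -95.1  74.5] th -0.9 yaw 2.9 F [-0.5 -5.  -3. ] M [-0.93  0.1   0.08] gap 0.0361 grip 60.8 j [-0.41  0.59  0.15  1.96 -0.17  0.61 -0.11]
```

Lateral forces are near zero now, so I'll let it out further.

jog_arm(increments=[[[-0.015,0,0],[0,0,0],20],[[-0.03,0,0],[0,0,0],20],[[-0.045,0,0],[0,0,0],20],[[-0.05,0,0],[0,0,0],20],[[-0.05,0,0],[0,0,0],20],[[-0.05,0,0],[0,0,0],20]])

```text
clock: 18.23
position: [0.5155, 0.1451, 0.054]
orientation: [-2.166, -2.259, -0.015]
ft_force: [-1.7, -3.5, -3.8]
finger_gap: 0.0368
grasp_force: 60.9
```

Run:
```python
from h import *
rep();manip.get_image('top');rep()
```

```text
t 18.23 tip [ -4.7 100.8  77.5] fix [  5.3 -97.   74.5] th -0.9 yaw 2.9 F [-1.6 -3.5 -3.8] M [-0.87  0.29  0.12] gap 0.0368 grip 60.9 j [-0.41  0.59  0.15  1.96 -0.17  0.61 -0.1 ]
t 18.28 tip [ -4.7 100.8  77.5] fix [  5.3 -96.9  74.5] th -0.9 yaw 2.9 F [-1.9 -4.4 -2.9] M [-0.82  0.27  0.11] gap 0.0362 grip 60.9 j [-0.41  0.59  0.15  1.96 -0.17  0.61 -0.1 ]
```

jog_arm(increments=[[[-0.01,-0.004,0],[0,0,-0.1],20],[[-0.02,-0.01,0],[0,0,-0.1],20],[[-0.03,-0.012,0],[0,0,-0.1],20],[[-0.04,-0.012,0],[0,0,-0.1],20],[[-0.04,-0.012,0],[0,0,-0.1],20]])

```text
clock: 18.7
position: [0.5155, 0.1445, 0.0541]
orientation: [-2.164, -2.261, -0.017]
ft_force: [-1.7, 1.9, -4.5]
finger_gap: 0.0364
grasp_force: 60.7
```

Run:
```python
from h import *
rep();manip.get_image('top');rep()
```

```text
t 18.7 tip [ -4.9 100.1  77.7] fix [  5.5 -97.6  74.5] th -0.9 yaw 3.0 F [-1.7  1.9 -4.5] M [ 0.18  0.02 -0.1 ] gap 0.0364 grip 60.7 j [-0.4   0.59  0.15  1.96 -0.17  0.61 -0.1 ]
t 18.75 tip [ -4.9 100.1  77.7] fix [  5.6 -97.6  74.5] th -0.9 yaw 3.0 F [ 0.1  2.4 -4.8] M [ 0.31  0.08 -0.16] gap 0.0364 grip 60.7 j [-0.4   0.59  0.15  1.96 -0.17  0.61 -0.1 ]
```

Fy rose by about 6 N to a hard stop with little lateral force, so the collar is against the cup face and the roller is home. I'll ease the preload and then release.

jog_arm(increments=[[[0.008,0,0],[0,0,0],20],[[0.012,0,0],[0,0,0],20],[[0.012,0,0],[0,0,0],20],[[0.012,0,0],[0,0,0],20]])

```text
clock: 19.08
position: [0.5155, 0.1445, 0.0541]
orientation: [-2.164, -2.261, -0.017]
ft_force: [1.1, 2.2, -5.6]
finger_gap: 0.0366
grasp_force: 60.7
```

Run:
```python
from h import *
rep();sc=manip.get_image('scene');rep()
cv2.imwrite('pics/e.png',cv2.resize(sc['frame'][190:290,230:345,::-1],None,fx=5,fy=5,interpolation=cv2.INTER_CUBIC))
```

```text
t 19.08 tip [ -4.9 100.1  77.6] fix [  5.5 -97.6  74.5] th -0.9 yaw 3.0 F [ 1.   2.2 -5.6] M [ 0.51 -0.04 -0.07] gap 0.0366 grip 60.7 j [-0.41  0.59  0.15  1.96 -0.17  0.61 -0.1 ]
t 19.13 tip [ -4.9 100.   77.6] fix [  5.5 -97.7  74.5] th -0.9 yaw 3.0 F [ 0.1  3.6 -5.4] M [ 0.49 -0.04  0.02] gap 0.0369 grip 60.7 j [-0.41  0.59  0.15  1.96 -0.17  0.61 -0.1 ]
```

View pics/e.png

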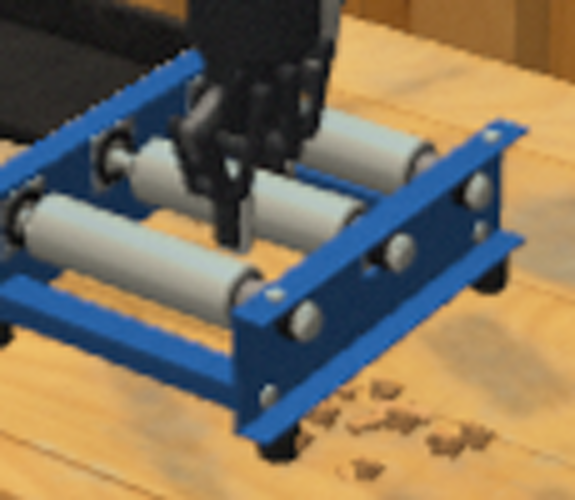

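jog_arm(increments=[[[0.01,0,0.006],[0,0,0],20],[[0.02,0,0.012],[0,0,0],20],[[0.02,0,0.012],[0,0,0],20],[[0.02,0,0.012],[0,0,0],20]])

```text
clock: 19.47
position: [0.5155, 0.1444, 0.0538]
orientation: [-2.166, -2.261, -0.016]
ft_force: [0.3, 0.3, -1.6]
finger_gap: 0.0366
grasp_force: 61.0
```

Run:
```python
from h import *
rep();manip.get_image('top');rep()
```

```text
t 19.47 tip [ -4.8 100.   77.2] fix [  5.5 -97.7  74.3] th -0.8 yaw 3.0 F [ 0.3  0.3 -1.6] M [-0.04 -0.04  0.06] gap 0.0366 grip 61.0 j [-0.41  0.59  0.15  1.96 -0.17  0.6  -0.1 ]
t 19.52 tip [ -4.8 100.1  77.2] fix [  5.4 -97.6  74.3] th -0.8 yaw 3.0 F [-0.1  0.1 -0.5] M [-0.05 -0.07  0.07] gap 0.0365 grip 61.0 j [-0.41  0.59  0.15  1.96 -0.17  0.6  -0.1 ]
```

The tool is force-free: Fy is about 0, so the roller rests between its spring and the stop. I'll release it gently.

jog_arm(increments=[[[0,0,0],[0,0,0],37],[[0,0,0],[0,0,0],39],[[0,0,0],[0,0,0],42],[[0,0,0],[0,0,0],46],[[0,0,0],[0,0,0],52],[[0,0,0],[0,0,0],56],[[0,0,0],[0,0,0],56],[[0,0,0],[0,0,0],56]])

```text
clock: 20.18
position: [0.5153, 0.1448, 0.0536]
orientation: [-2.165, -2.261, -0.016]
ft_force: [1.0, -0.4, -0.4]
finger_gap: 0.056
grasp_force: 0.0
```

Run:
```python
from h import *
rep()
im=wim();cv2.imwrite('pics/f.png',im['frame'][...,::-1])
```

```text
t 20.18 tip [ -5.1 100.4  77. ] fix [  5.2 -97.3  74.1] th -0.9 yaw 3.0 F [ 1.  -0.4 -0.4] M [-0.06 -0.    0.03] gap 0.056 grip 0.0 j [-0.41  0.59  0.15  1.96 -0.17  0.6  -0.1 ]
```

jog_arm(increments=[[[0,0,-0.2],[0,0,0],56],[[0,0,-0.5],[0,0,0],56],[[0,0,-1],[0,0,0],56],[[0,0,-1.6],[0,0,0],56],[[0,0,-2.4],[0,0,0],56],[[0,0,-3.2],[0,0,0],56],[[0,0,-4],[0,0,0],56],[[0,0,-4],[0,0,0],56]])

```text
clock: 20.9
position: [0.5184, 0.1426, 0.2203]
orientation: [-2.169, -2.264, -0.03]
ft_force: [0.9, -0.7, -0.1]
finger_gap: 0.0559
grasp_force: 0.0
```

jog_arm(increments=[[[1,0,0],[0,0,0],56],[[1,0,0],[0,0,0],56],[[1,0,0],[0,0,0],56],[[1,0,0],[0,0,0],56]])

```text
clock: 21.23
position: [0.5135, 0.1822, 0.2143]
orientation: [-2.164, -2.262, -0.015]
ft_force: [-0.5, 0.1, 1.2]
finger_gap: 0.0559
grasp_force: 0.0
```

Run:
```python
from h import *
rep()
im=wim();cv2.imwrite('pics/g.png',im['frame'][100:400,140:520,::-1].repeat(2,0).repeat(2,1))
for u in (0,):print([proj(im,wo(p)).round(1).tolist() for p in[(-.0048,.0865,.0765),(.0052,-.0865,.0745)]])
```

```text
t 21.23 tip [ -7.2 137.8 237.7] fix [  3.2 -59.9 234.8] th -0.8 yaw 3.0 F [-0.5  0.1  1.2] M [-0.08 -0.   -0.02] gap 0.0559 grip 0.0 j [-0.51  0.4   0.19  1.75 -0.11  1.   -0.23]
[[325.1, 153.9], [326.2, 346.6]]
```

View pics/g.png

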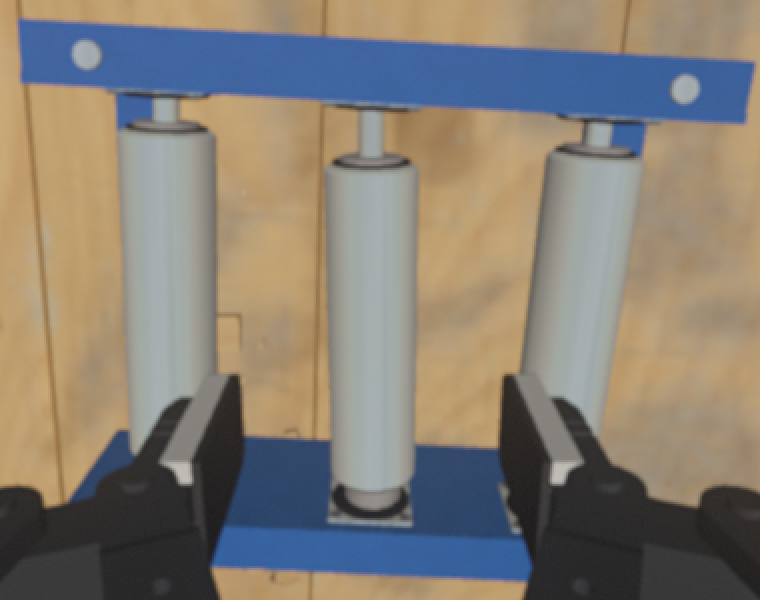

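The middle roller sits in both cups: the stub collar is against the right cup at (370,497), and the axle enters the left cup at (371,110). I'll hand in.

```bash
python3 -c "
from rig import manip
print(manip.state()['clock'],manip.sign_off())"
```

```text
the job is handed in; nothing more can be done
21.2833 None
```

The roller is back in the middle bay, with the axle in the left cup and the stub collar against the right cup face. I released it and handed in at 21.3 s, well inside the 61 s limit; the hand-in returned no verdict.

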